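# Hold a bottle over the inspection light

### The arm

A 7-joint arm with a two-finger parallel gripper is mounted at the origin on a cart in front of the work surface, level with it; the furniture and walls round the work are solid. World frame = base frame: x ahead of the robot, y to its left, z up, the work surface at z = 0. Lengths are in m, angles in rad, forces in N, time in s.
With the tool pointing down it reaches from about 0.425 to 0.925 m from the base axis. Payload 6.8 kg.
Tool frame: the origin (TCP) lies where the fingers leave the gripper's body, on its centre line; the fingertips stand 73 mm ahead of it and the grasp point (between the pads) lies 54 mm ahead of it; z points along the fingers, y is the direction in which the jaws open and shut (so a half turn about z gives the same grasp; the last joint's range is limited). The gripper opens to 85 mm and grips with 20 to 120 N. Pads are 22 mm wide; open, the fingers measure 114 mm over their backs; the gripper's body (76 mm by 85 mm) begins 54 mm behind the grasp point. The pads swing forward as they close: fully open they stand 13 mm farther back than shut.
Start: joints at [-1.265, 0.477, 0.022, 1.555, -0.011, 1.109, -0.083], TCP at [0.271, 0.618, 0.304] pointing down, gripper open.
Joint ranges: [-2.96, 2.96], [-0.34, 2.1], [-1.41, 1.46], [0.24, 2.44], [-1.37, 4.51], [0.17, 1.92], [-2.96, 2.96]. Speed limits (rad/s): [2.39, 2.39, 3.14, 3.14, 3.14, 3.14, 3.14].

### API

Orientations are given as a rotation vector (axis times angle).
In Python, from bench import r gives the robot as it stands.
- The arm moves only by the shell command python3 -m handwheel 'ROWS' [FORCE]. ROWS is JSON, a list that holds one entry, the list of rows, each a list of 7 numbers: the shift along the world's x, y, z in m, then the turn, a rotation vector about the world's x, y, z in rad, then the finger opening in m, from 0 to 0.0854. A call has 1 to 10 rows; each row shifts and turns the commanded pose from where the row before left it; what a row does not reach is not made up. A row lasts 1/12 s, in which the tool goes at most 41.7 mm and 7.16 degrees, less where a joint would pass 70% of its speed; a pose out of reach is approached as far as the arm can. A call is refused whole if a number of a shift passes 0.0417 or a number of a turn 0.125, either way. A call with a gripper value outside its range is refused whole. The fingers move at their own pace and stop on an object; FORCE is the grip in N (left out, the last holds). Time passes only in rows, so rows that do not move let the fingers close. It gives the time, the measured TCP pose, the force and the opening at its end, in the units of the state.
- r.get_obs(): the state, without advancing time (a new reading comes with each control period).
- r.grab_frame(name): name is "scene" or "top"; returns (picture, depth): 400x640x3 uint8, red, green, blue; 400x640 float32, m along the optical axis (not along the pixel's ray), 0 where there is no reading.
- r.get_calibration(name): a dict with "vertical_fov" (degrees; the focal length in pixels is half the picture's height over the tangent of half this angle, whatever the lens; pixels are square), "cx", "cy" (the principal point, pixels), "R" (3x3) and "t" (3): a world point X has camera coordinates R X + t. Camera axes: x right, y down, z forward; pixel columns grow to the right and rows downward; lengths in m; the calibration is good to about 2 mm. A picture is of the moment at which its call begins. get_calibration takes no time and is no camera call.
- r.hand_in(): hands the job in, once; it reports no verdict.
Trained networks look in the newest picture that a camera, given by its name, has taken for a name from the list of things; names that differ only in an ending like _2 or _b are one class to them, and where a whole thing is asked for, a point or a joint stands for the part that bears it (a point fixed in the world has none). Each returns a list of dicts, best first, with "p" (0 to 1); they miss things now and then, are a little off and sometimes report something else, mostly with a low value. They report only what shows in the picture. A call takes as long as a camera call.
- r.masks_of(label, camera): "pixels" (400x640 bool, what is visible of it) and "at" ([column, row] in pixels, amid what is visible of it).
The state is a dict: "clock": time; "joints": joint angles; "qvel": joint speeds; "tau": joint torques, N m; "tcp_pos": TCP position; "orientation": TCP orientation; "contact_force": force on the tool from outside, world axes, zero at the start; "moment": the same for the moment, N m; "grip_width": finger opening in m.
Only numpy, scipy, OpenCV 4.12 (cv2) and the standard library are available. Lean on these libraries where they do the work, as an engineer would, in place of code of your own. Each camera call takes 0.05 s, during which the arm holds its last target.

### The job

Check the amber bottle for cracks on the light panel: first flip the panel's red toggle switch on, to the end with the green mark, then draw the amber bottle with the white cap up out of its well in the grey rack, leaving the other two bottles standing in theirs. Hold it over the middle of the panel's white face, with about 10 cm of air below it and leaned over about 45 degrees from upright, any way round. Finish while still holding it there at rest in the gripper, with the light left switched on.

Things in the scene. Friction and masses are not known exactly. Their poses are not given: they have to be found in the camera images.
- toggle_tip (a point): a point near the free end of the red toggle lever, on the lever's axis, 50 mm from its pivot. The lever is a thin steel stem 9 mm thick with a red paddle at its end, 10 mm along the swing, 18 mm along the pivot axis and 26 mm long (31 to 57 mm from the pivot)
- toggle_pivot (a point): the pivot of the toggle lever, 34 mm above the bench, at the top of a small black switch block (66 x 34 mm, same height as the pivot) on the right-hand end of the light panel. Its axes are those of the panel: x points from the off side (red mark, nearer the robot) to the on side (green mark, away from the robot), y is the pivot axis and points to the white face, z up. The panel is fixed and does not slide; it may be turned a little about the vertical
- toggle (a joint): angle of the toggle lever in rad: 0 = off (leans 0.5 rad from upright towards -x of the panel), 0.5 = upright, 1.0 = on (leans 0.5 rad towards +x). Its heavy paddle works over centre: it rests at either end stop and drops across once past the middle; pushing it takes about 1 N
- panel_face (a point): middle of the light panel's white square face (132 x 132 mm), on the face, 22 mm above the bench; axes as the panel. The whole panel is 150 mm (x) by 200 mm (y) by 20 mm high, aluminium, fixed
- rack: grey fixed bottle rack, 90 mm (x) by 270 mm (y) by 50 mm high, origin at the middle of its underside; it has three round wells in a row along its y axis, at y = -90, 0 and +90 mm, 61 mm wide and 40 mm deep (floors 10 mm above the bench). Each well holds one bottle upright; any bottle may be in any well
- amber_mid (a point): point half-way up the amber glass bottle with a white screw cap, on its axis; z runs up along the bottle. The bottle is 114 mm tall and weighs about 0.2 kg: a 57 mm wide body up to 76 mm above its bottom, then the cap and shoulder, 37 mm wide, from 76 to 114 mm (its middle is 38 mm above this point). The cap is fixed fast to the bottle; grip it there
- amber: the same amber bottle, origin at the middle of its underside
- ethanol_mid (a point): point half-way up the clear bottle with the red cap, on its axis; 56 mm wide, 105 mm tall; to be left in its well
- buffer_mid (a point): point half-way up the clear bottle with the blue cap, on its axis; 56 mm wide, 105 mm tall; to be left in its well
- panel: the light panel with its switch, fixed; origin at the middle of its underside

How it is judged:
By the outcome, as a careful person would: the job done as asked, in the order asked, and still so for the second after the job is handed in, while the arm keeps its last pose, push and grip.
It also fails if it takes over 61 s, if anything falls off the work surface, if the arm or the gripper's body presses on something with over 40 N, if the wrist force passes 120 N, or if a joint passes its speed limit or range.

## Working session

There is one attempt and no reset: what is moved stays moved. The work goes in short steps, Python scripts to look and compute and a shell command to move; the robot and the scene stay as the last step left them, time stands still between calls to the robot, and variables do not carry over. Pictures are saved under pics/ and viewed, and the job is handed in when it is done.

```bash
ls; mkdir -p pics; cat > h.py <<'E'
import numpy as np, cv2
from bench import r
def cal(n):
    c=r.get_calibration(n); f=200/np.tan(np.radians(c["vertical_fov"])/2)
    return f,c["cx"],c["cy"],np.array(c["R"]),np.array(c["t"])
def unproj(n,u,v,d):
    f,cx,cy,R,t=cal(n); d=np.asarray(d,float)
    p=np.stack([(u-cx)/f*d,(v-cy)/f*d,d],-1)
    return (p-t)@R
def proj(n,X):
    f,cx,cy,R,t=cal(n); p=R@np.array(X)+t
    return p[0]/p[2]*f+cx,p[1]/p[2]*f+cy
def cloud(n,mask,D):
    v,u=np.nonzero(mask&(D>0)); return unproj(n,u,v,D[v,u])
E
python3 - <<'E'
from h import *
print(r.get_obs())
for n in("scene","top"):
    im,D=r.grab_frame(n); cv2.imwrite(f"pics/{n}0.png",im[:,:,::-1]); np.save(f"{n}0.npy",D)
    c=r.get_calibration(n); print(n,c)
    for l in("toggle_tip","panel","rack","amber","ethanol_mid","buffer_mid"):
        for m in r.masks_of(l,n)[:2]:
            P=cloud(n,m["pixels"],D)
            print(l,round(m["p"],2),m["at"],m["pixels"].sum(), P.min(0).round(3),P.max(0).round(3),np.median(P,0).round(3))
            np.save(f"m_{n}_{l}.npy",m["pixels"]) if m["p"]>.5 else 0
E
```

```text
pics
{'clock': 0.0, 'joints': array([-1.26510452,  0.47779333,  0.02232322,  1.55646185, -0.01149102,
        1.10931587, -0.08310192]), 'qvel': array([-7.20231829e-04, -2.93549335e-04, -2.41567429e-05, -7.03583639e-05,
        7.09684671e-05, -6.51570658e-04,  4.90155679e-04]), 'tau': array([-1.05643112e-04, -5.96445143e+01,  1.60784427e+00, -2.81204867e+01,
        1.24802714e-02,  9.29331552e-03,  1.13527483e-05]), 'tcp_pos': array([0.27121628, 0.6176026 , 0.30292544]), 'orientation': array([-6.45246238e-01, -3.07436526e+00,  2.88103951e-03]), 'contact_force': array([-0.41989643, -0.25329942, -0.08329963]), 'moment': array([ 0.00574888,  0.01557794, -0.05486104]), 'grip_width': 0.08548000448984286}
scene {'vertical_fov': 55.71598497687008, 'cx': 322.75749873994556, 'cy': 197.05883204815302, 'R': array([[ 0.68231887, -0.73081617,  0.01867288],
       [-0.5151721 , -0.49879377, -0.69699533],
       [ 0.51868938,  0.46595332, -0.7168325 ]]), 't': array([-0.30240873,  0.37642009,  0.64058042])}
amber 0.59 [239.0, 155.8] 572 [ 0.47   0.327 -0.006] [0.593 0.46  0.124] [0.492 0.343 0.085
[... 453 characters left out ...]
,  0.01322128, -0.058348  ],
       [ 0.05854128,  0.01473644, -0.99817621]]), 't': array([0.10589256, 0.52651103, 1.39318354])}
toggle_tip 0.64 [423.0, 202.3] 71 [ 0.512 -0.185  0.034] [ 0.545 -0.166  0.093] [ 0.529 -0.175  0.07 ]
panel 0.93 [389.8, 198.4] 3941 [ 0.464 -0.208 -0.009] [0.622 0.    0.093] [ 0.541 -0.1    0.022]
rack 0.67 [266.6, 205.4] 2406 [ 0.456  0.131 -0.011] [0.578 0.422 0.124] [0.514 0.262 0.05 ]
amber 0.9 [224.7, 213.0] 398 [0.477 0.33  0.026] [0.533 0.377 0.132] [0.504 0.349 0.096]
ethanol_mid 0.6 [256.6, 209.1] 382 [0.484 0.241 0.007] [0.54  0.295 0.122] [0.511 0.263 0.089]
buffer_mid 0.57 [291.2, 201.6] 378 [0.495 0.152 0.011] [0.55  0.211 0.124] [0.52  0.177 0.087]
```

View pics/scene0.png

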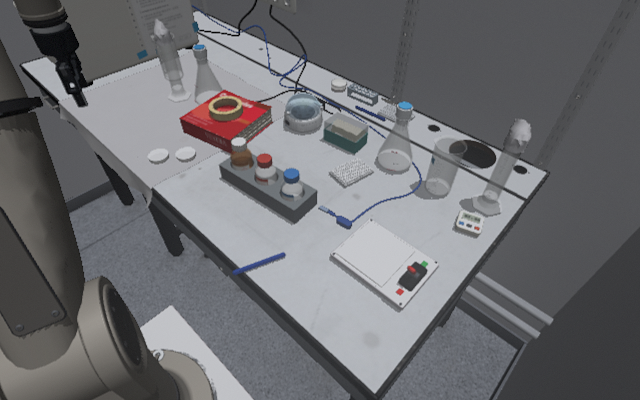

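View pics/top0.png

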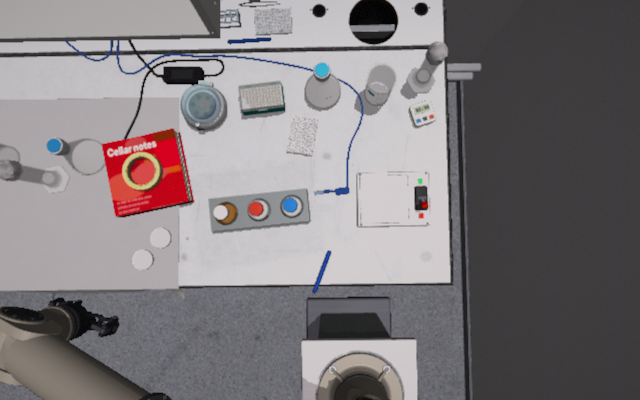

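```bash
python3 - <<'E'
from h import *
D=np.load("top0.npy");
im=cv2.imread("pics/top0.png")
g={n:np.load(f"m_top_{n}.npy") for n in("toggle_tip","panel","rack","amber","ethanol_mid","buffer_mid")}
def P(n): return cloud("top",g[n],D)
p=P("panel"); q=p[(abs(p[:,2]-.02)<.008)]
print("panel",cv2.minAreaRect((q[:,:2]*1000).astype(np.float32)),np.median(q[:,2]))
# white face
hsv=cv2.cvtColor(im,cv2.COLOR_BGR2HSV)
w=g["panel"]&(hsv[...,2]>200)&(hsv[...,1]<40); q=cloud("top",w,D)
print("white",w.sum(),cv2.minAreaRect((q[:,:2]*1000).astype(np.float32)),q.mean(0))
p=P("rack"); q=p[(abs(p[:,2]-.05)<.008)]
print("rack",cv2.minAreaRect((q[:,:2]*1000).astype(np.float32)),np.median(q[:,2]))
for n in("amber","ethanol_mid","buffer_mid"):
    p=P(n); h=np.percentile(p[:,2],95); q=p[p[:,2]>h-.012]; print(n,h,q.mean(0),cv2.minEnclosingCircle((q[:,:2]*1000).astype(np.float32)))
p=P("toggle_tip"); q=p[p[:,2]>.055]; print("tog",q.mean(0),q.min(0),q.max(0),len(q))
s=im[140:270,180:460]; cv2.imwrite("pics/topzoom.png",cv2.resize(s,None,fx=2.8,fy=2.8))
s=cv2.imread("pics/scene0.png")[120:350,200:480]; cv2.imwrite("pics/szoom.png",cv2.resize(s,None,fx=2.6,fy=2.6))
E
```

```text
panel ((541.8870239257812, -100.49349975585938), (150.316650390625, 200.26560974121094), 0.4378460943698883) 0.021949189359598085
white 3068 ((545.1338500976562, -106.2226791381836), (154.27273559570312, 203.72195434570312), 0.4600118100643158) [ 0.5411735  -0.09212768  0.02200821]
rack ((514.5759887695312, 269.9048156738281), (90.41578674316406, 271.0282287597656), 5.4545369148254395) 0.05035595896826773
amber 0.126753941399999 [0.50541808 0.35792986 0.12381626] ((505.66314697265625, 359.0673522949219), 19.610498428344727)
ethanol_mid 0.11939171571285702 [0.51431643 0.26911615 0.11595755] ((514.20703125, 268.8700866699219), 19.267616271972656)
buffer_mid 0.11919459656212004 [0.52249533 0.17958574 0.11589419] ((523.0596313476562, 180.32728576660156), 18.92304801940918)
tog [ 0.52235812 -0.1751082   0.07793983] [ 0.51225705 -0.18260258  0.05730755] [ 0.53533946 -0.16741713  0.09260729] 44
```

View pics/topzoom.png

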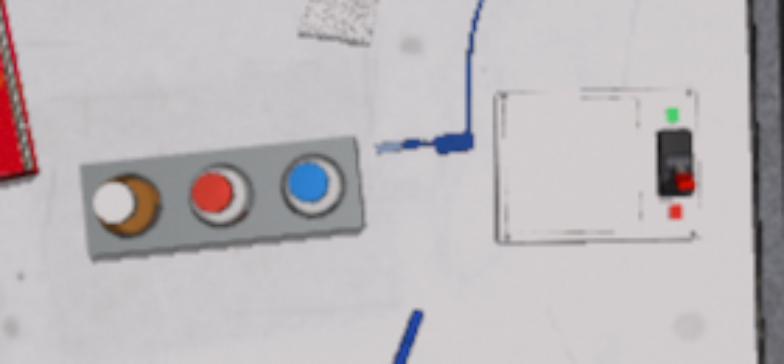

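View pics/szoom.png

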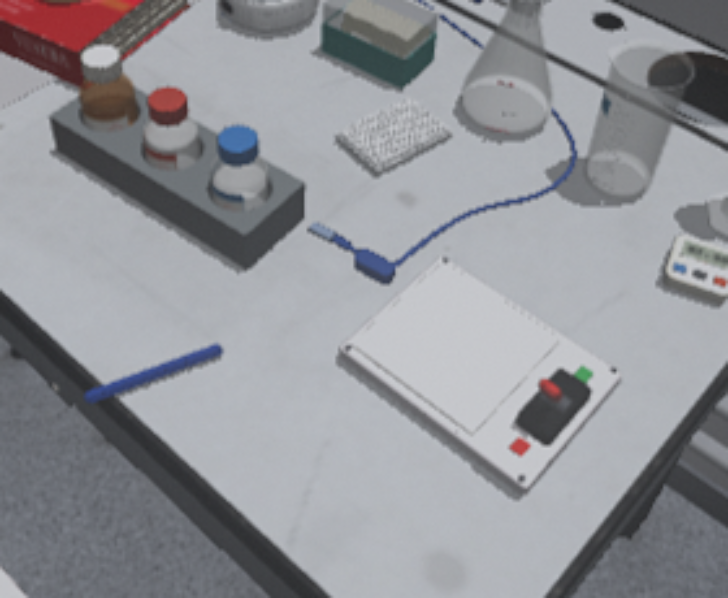

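```bash
python3 - <<'E'
from h import *
D=np.load("top0.npy"); im=cv2.imread("pics/top0.png")
g=np.load("m_top_panel.npy")
dark=g&(im.max(2)<70); q=cloud("top",dark,D); q=q[abs(q[:,2]-.034)<.01]
print("block",cv2.minAreaRect((q[:,:2]*1000).astype(np.float32)),len(q))
hsv=cv2.cvtColor(im,cv2.COLOR_BGR2HSV)
for n,lo,hi in(("red",0,12),("green",45,85)):
    m=g&(hsv[...,1]>120)&(hsv[...,0]>=lo)&(hsv[...,0]<=hi); v,u=np.nonzero(m)
    q=cloud("top",m,D); print(n,len(q),q[q[:,2]<.03].mean(0),q[q[:,2]>.05].mean(0) if (q[:,2]>.05).any() else "")
v=np.arange(160,236)
for v in (195,):print(im[v,350:436].mean(1).astype(int))
print(im[165:235,380].mean(1).astype(int))
for X in([.542,-.1,.022],[.542,-.085,.022],[.542,-.067,.022]): print(X,proj("top",X))
E
```

```text
block ((539.763916015625, -175.28831481933594), (31.851530075073242, 61.076210021972656), 89.49857330322266) 192
red 59 [ 0.49428211 -0.17601501  0.02316266] [ 0.51966065 -0.17506979  0.08138255]
green 12 [ 0.58931513 -0.17710852  0.02045588] 
[205 206 206 206 205 205 155 152 195 205 207 207 205 208 207 206 208 206
 208 206 205 206 206 206 205 207 207 206 206 206 207 207 207 207 207 207
 207 206 207 205 207 206 207 207 207 207 206 207 207 206 206 206 204 206
 207 206 207 207 206 208 206 206 206 206 139  31  48  58  60  66  61  61
  61  60  60  64  50 124 188 207 207 206 205 206 207 206]
[205 204 204 205 205 205 205 207 206 206 207 207 205 207 207 206 206 207
 207 207 207 206 207 206 206 207 206 206 206 207 207 206 207 207 206 206
 207 206 206 206 206 207 207 206 206 207 206 206 207 207 207 206 205 207
 206 206 207 195 194 207 182 142 174 206 206 206 206 206 206 207]
[0.542, -0.1, 0.022] (np.float64(392.61913997167164), np.float64(197.81854632596597))
[0.542, -0.085, 0.022] (np.float64(387.19914510887554), np.float64(197.8910441414385))
[0.542, -0.067, 0.022] (np.float64(380.69740732567675), np.float64(197.97801134306673))
```

```bash
python3 -m handwheel '[[[0.02,-0.035,0,0,0,-0.055,0],[0.02,-0.035,0,0,0,-0.055,0],[0.02,-0.035,0,0,0,-0.055,0],[0.02,-0.035,0,0,0,-0.055,0],[0.02,-0.035,0,0,0,-0.055,0],[0.02,-0.035,0,0,0,-0.055,0],[0.02,-0.035,0,0,0,-0.055,0],[0.02,-0.035,0,0,0,-0.055,0],[0.02,-0.035,0,0,0,-0.055,0],[0.02,-0.035,0,0,0,-0.055,0]]]' 40
```

```text
clock: 1.53
tcp_pos: [0.4721, 0.2662, 0.3043]
orientation: [1.46, 2.782, 0.001]
contact_force: [0.5, 0.8, -0.3]
grip_width: 0.0001
```

```bash
python3 -m handwheel '[[[0,-0.04,0,0,0,-0.055,0],[0,-0.04,0,0,0,-0.055,0],[0,-0.04,0,0,0,-0.055,0],[0,-0.04,0,0,0,-0.055,0],[0,-0.04,0,0,0,-0.055,0],[0,-0.04,0,0,0,-0.055,0],[0,-0.04,0,0,0,-0.055,0],[0,-0.04,0,0,0,-0.055,0],[0,-0.04,0,0,0,-0.055,0],[0,-0.04,0,0,0,-0.055,0]]]'
```

```text
clock: 2.37
tcp_pos: [0.4711, -0.1339, 0.3044]
orientation: [2.16, 2.281, 0.002]
contact_force: [1.3, -0.0, 0.1]
grip_width: 0.0001
```

```bash
python3 -m handwheel '[[[0,-0.021,-0.03,0,0,-0.054,0],[0,-0.021,-0.03,0,0,0,0],[0,0,-0.03,0,0,0,0],[0,0,-0.03,0,0,0,0],[0,0,-0.03,0,0,0,0],[0,0,-0.022,0,0,0,0],[0,0,0,0,0,0,0]]]'; python3 - <<'E'
from h import *
im,D=r.grab_frame("scene"); cv2.imwrite("pics/s1.png",cv2.resize(im[150:350,280:520,::-1],None,fx=3,fy=3))
E
```

```text
clock: 2.95
tcp_pos: [0.4693, -0.1732, 0.1285]
orientation: [-2.214, -2.221, 0.006]
contact_force: [-0.6, 0.2, 0.4]
grip_width: -0.0002
```

View pics/s1.png

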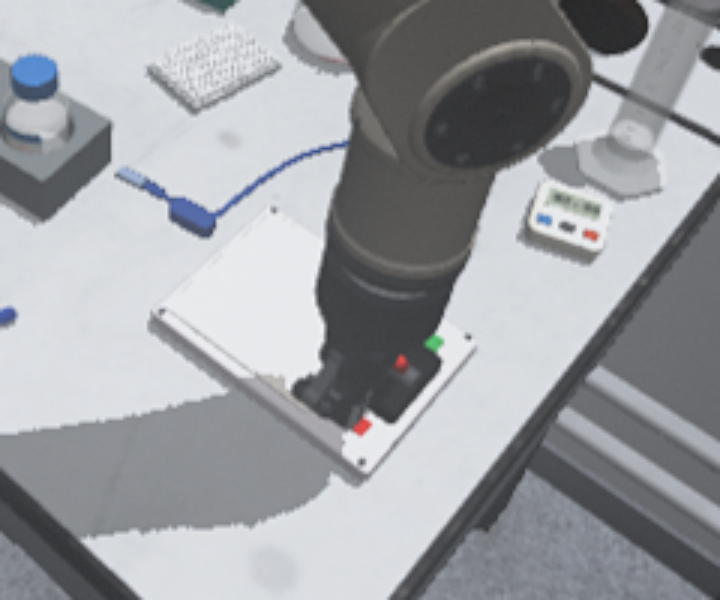

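```bash
python3 -m handwheel '[[[0.012,0,0,0,0,0,0],[0.012,0,0,0,0,0,0],[0.01,0,0,0,0,0,0],[0.01,0,0,0,0,0,0],[0.01,0,0,0,0,0,0],[0.008,0,0,0,0,0,0],[0,0,0,0,0,0,0]]]'; python3 - <<'E'
from h import *
im,D=r.grab_frame("scene"); cv2.imwrite("pics/s2.png",cv2.resize(im[150:350,280:520,::-1],None,fx=3,fy=3))
E
```

```text
clock: 3.58
tcp_pos: [0.5357, -0.1737, 0.1325]
orientation: [2.215, 2.225, 0.002]
contact_force: [1.1, -0.1, -0.2]
grip_width: 0.0001
```

View pics/s2.png

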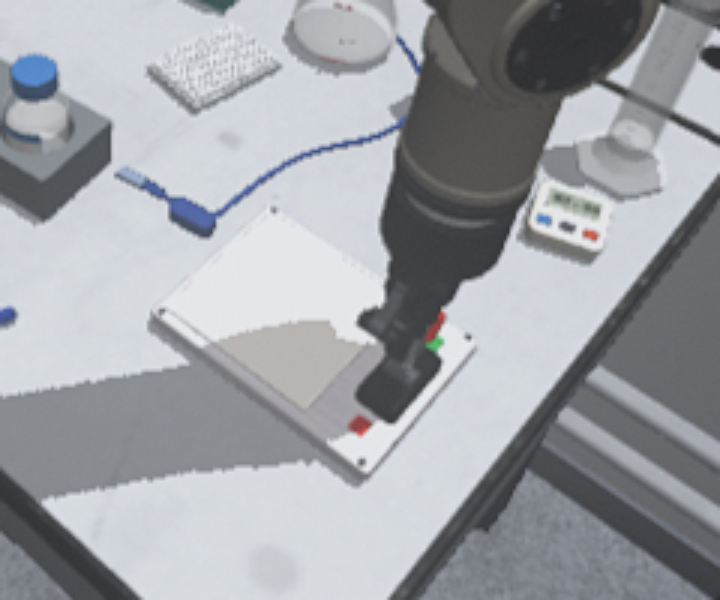

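```bash
python3 -m handwheel '[[[-0.01,0,0.01,0,0,0,0],[-0.01,0,0.03,0,0,0,0],[0,0,0.04,0,0,0,0],[0,0,0.04,0,0,0,0],[0,0.02,0.03,0,0,0,0.085],[0,0.04,0,0,0,0,0.085],[0,0.04,0,0,0,0,0.085],[0,0.04,0,0,0,0,0.085],[0,0.04,0,0,0,0,0.085],[0,0.04,0,0,0,0,0.085]]]'
python3 -m handwheel '[[[0,0.04,0,0,0,0,0.085],[0,0.04,0,0,0,0,0.085],[0,0.04,0,0,0,0,0.085],[0,0.04,0,0,0,0,0.085],[0,0.04,0,0,0,0,0.085],[0,0.04,0,0,0,0,0.085],[0,0.03,0,0,0,0,0.085],[0,0.02,0,0,0,0,0.085],[0,0,0,0,0,0,0.085]]]'
python3 - <<'E'
from h import *
for n in("scene","top"):
    im,D=r.grab_frame(n); cv2.imwrite(f"pics/{n}3.png",im[:,:,::-1])
    for m in r.masks_of("toggle_tip",n)[:1]:
        P=cloud(n,m["pixels"],D);P=P[P[:,2]>.055]; print(m["p"],P.mean(0))
    for m in r.masks_of("amber",n)[:1]:
        P=cloud(n,m["pixels"],D);P=P[(P[:,2]>.09)&(P[:,2]<.14)]; print("amb",m["p"],len(P),P.mean(0),P.min(0),P.max(0))
E
```

```text
clock: 4.47
tcp_pos: [0.5124, 0.0475, 0.282]
orientation: [-2.219, -2.224, -0.0]
contact_force: [1.3, -1.0, -0.3]
grip_width: 0.0724
clock: 5.22
tcp_pos: [0.5114, 0.3416, 0.2811]
orientation: [-2.209, -2.231, -0.0]
contact_force: [0.6, 0.1, -0.6]
grip_width: 0.085
0.51 [ 0.55502373 -0.17729244  0.0716666 ]
amb 0.88 248 [0.49638531 0.35044355 0.11084745] [0.48134263 0.33683855 0.0900393 ] [0.5178948  0.37476497 0.12303667]
amb 0.68 88 [0.50212109 0.3444906  0.10893107] [0.48443766 0.33327793 0.09004927] [0.52936717 0.35630844 0.12878341]
```

View pics/scene3.png

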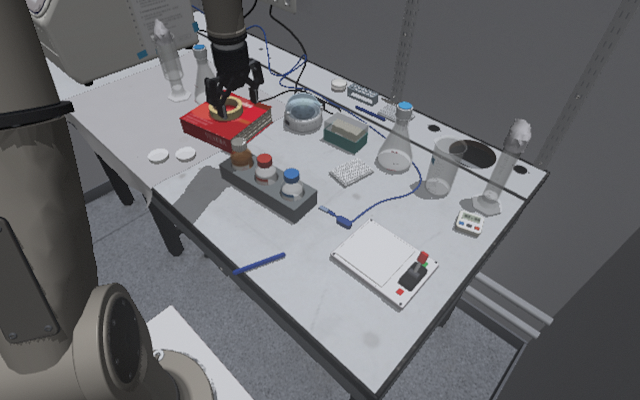

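View pics/top3.png

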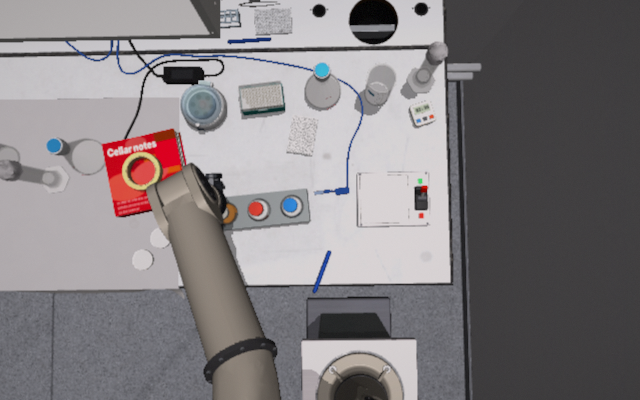

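```bash
python3 - <<'E'
from h import *
from scipy.optimize import least_squares
im,D=r.grab_frame("scene"); m=r.masks_of("amber","scene")[0]
P=cloud("scene",m["pixels"],D)
for lo,hi in((.09,.118),(.095,.112),(.1,.116)):
    q=P[(P[:,2]>lo)&(P[:,2]<hi)]
    f=lambda c:np.hypot(q[:,0]-c[0],q[:,1]-c[1])-.0185
    s=least_squares(f,[.505,.359],loss="soft_l1",f_scale=.002); print(len(q),s.x,np.abs(s.fun).mean())
t=P[P[:,2]>.119]; print(len(t),t.mean(0),t.min(0),t.max(0))
print(r.get_obs()["tcp_pos"])
E
```

```text
140 [0.50122475 0.35785582] 0.0011811467778841558
67 [0.50187185 0.35778687] 0.0010713743745330239
73 [0.50131927 0.35753362] 0.0009075308383147082
96 [0.49951102 0.35560963 0.12085623] [0.48190076 0.3389725  0.11905142] [0.51868239 0.3724188  0.12390992]
[0.51369999 0.33472976 0.28208014]
```

```bash
python3 - <<'E'
from h import *
for i in range(6):
    r.grab_frame("top"); print(r.get_obs()["tcp_pos"].round(4))
E
```

```text
[0.5137 0.335  0.2821]
[0.5136 0.3353 0.2821]
[0.5136 0.3355 0.2821]
[0.5135 0.3357 0.282 ]
[0.5135 0.3358 0.282 ]
[0.5134 0.3359 0.282 ]
```

```bash
python3 -m handwheel '[[[-0.005,0.011,-0.02,0,0,0,0.085],[-0.005,0.011,-0.02,0,0,0,0.085],[0,0,-0.02,0,0,0,0.085],[0,0,0,0,0,0,0.085],[0,0,0,0,0,0,0.085],[0,0,0,0,0,0,0.085]]]'
python3 - <<'E'
from h import *
for n in("scene",):
    im,D=r.grab_frame(n); cv2.imwrite(f"pics/{n}4.png",cv2.resize(im[60:220,160:360,::-1],None,fx=3.5,fy=3.5))
print(r.get_obs()["tcp_pos"])
E
```

```text
clock: 6.42
tcp_pos: [0.5043, 0.3577, 0.223]
orientation: [2.219, 2.223, 0.002]
contact_force: [1.3, -0.4, 1.0]
grip_width: 0.0849
[0.50444927 0.35783294 0.22337194]
```

View pics/scene4.png

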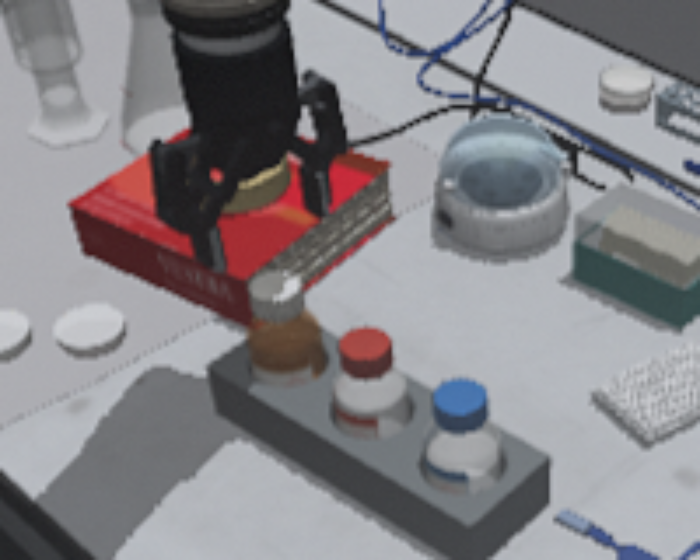

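```bash
python3 -m handwheel '[[[0,0,-0.02,0,0,0,0.085],[0,0,-0.02,0,0,0,0.085],[0,0,-0.015,0,0,0,0.085],[0,0,-0.005,0,0,0,0.085],[0,0,0,0,0,0,0.085],[0,0,0,0,0,0,0.05]]]'
python3 -m handwheel '[[[0,0,0,0,0,0,0.04],[0,0,0,0,0,0,0.03],[0,0,0,0,0,0,0.02],[0,0,0,0,0,0,0.01],[0,0,0,0,0,0,0.01],[0,0,0,0,0,0,0.01]]]' 60
```

```text
clock: 6.97
tcp_pos: [0.5042, 0.3582, 0.1631]
orientation: [2.218, 2.224, 0.003]
contact_force: [-0.2, -0.1, 0.4]
grip_width: 0.0752
clock: 7.47
tcp_pos: [0.5041, 0.3584, 0.1631]
orientation: [2.218, 2.225, 0.003]
contact_force: [-0.2, -0.3, 6.5]
grip_width: 0.0364
```

```bash
python3 -m handwheel '[[[0,0,0.005,0,0,0,0.01],[0,0,0.01,0,0,0,0.01],[0,0,0.01,0,0,0,0.01],[0,0,0.015,0,0,0,0.01],[0,0,0.02,0,0,0,0.01],[0,0,0.03,0,0,0,0.01],[0,0,0.03,0,0,0,0.01],[0,0,0.03,0,0,0,0.01],[0,0,0.02,0,0,0,0.01],[0,0,0,0,0,0,0.01]]]'
python3 - <<'E'
from h import *
for n in("scene",):
    im,D=r.grab_frame(n); cv2.imwrite(f"pics/{n}5.png",cv2.resize(im[20:220,140:360,::-1],None,fx=3,fy=3))
print(r.get_obs())
E
```

```text
clock: 8.3
tcp_pos: [0.5052, 0.3587, 0.3379]
orientation: [2.218, 2.224, 0.014]
contact_force: [0.4, 0.4, -0.9]
grip_width: 0.0364
{'clock': 8.35, 'joints': array([-1.05348833,  0.37441892,  0.44402487,  1.68865405, -0.17697655,
        1.11280718, -0.55589502]), 'qvel': array([ 0.00532236,  0.04296494, -0.01824136,  0.06147603, -0.00717044,
       -0.02090614,  0.00387366]), 'tau': array([ -0.10135977, -51.72047496,   6.22738972, -29.80955243,
         0.06377413,   0.22183454,  -0.05350784]), 'tcp_pos': array([0.50429169, 0.35830948, 0.33517335]), 'orientation': array([-2.21840125, -2.22445529, -0.00849553]), 'contact_force': array([-0.04798938,  0.67012132, -2.61252625]), 'moment': array([-0.00598047,  0.01478994,  0.04707015]), 'grip_width': 0.03654152188397358}
```

View pics/scene5.png

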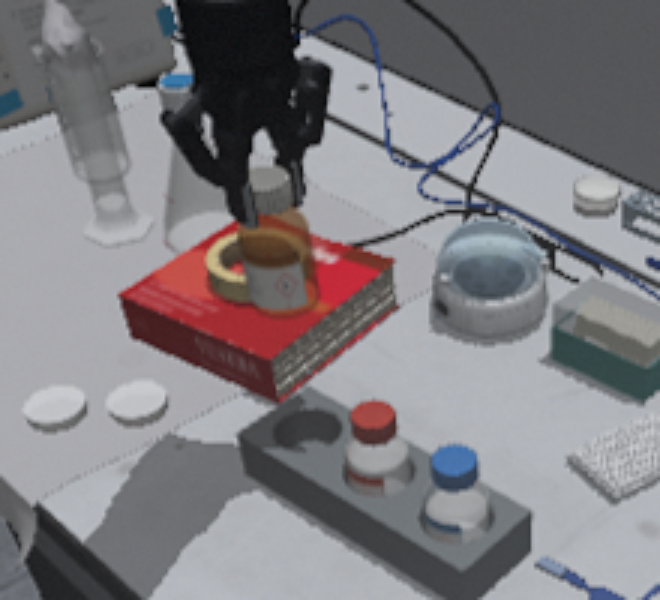

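```bash
python3 -m handwheel '[[[0,-0.02,0,0,0,0,0.01],[0,-0.03,0,0,0,0,0.01],[0,-0.035,0,0,0,0,0.01],[0,-0.035,0,0,0,0,0.01],[0,-0.035,0,0,0,0,0.01],[0,-0.035,0,0,0,0,0.01],[0,-0.035,0,0,0,0,0.01],[0,-0.035,0,0,0,0,0.01],[0,-0.035,0,0,0,0,0.01],[0,-0.035,0,0,0,0,0.01]]]'
python3 -m handwheel '[[[0,-0.03,0,0,0,0,0.01],[0,-0.03,0,0,0,0,0.01],[0,-0.025,0,0,0,0,0.01],[0,-0.015,0,0,0,0,0.01],[0,-0.005,0,0,0,0,0.01],[0,0,0,0,0,0,0.01],[0,0,0,0,0,0,0.01],[0,0,0,0,-0.06,0,0.01],[0,0,0,0,-0.06,0,0.01],[0,0,0,0,0,0,0.01]]]'
python3 -c "
from h import *
o=r.get_obs();print(o['joints'].round(3),o['tcp_pos'],cv2.Rodrigues(o['orientation'])[0].round(3))"
```

```text
clock: 9.18
tcp_pos: [0.5021, 0.0263, 0.3309]
orientation: [-2.217, -2.224, 0.003]
contact_force: [0.0, 0.4, -2.6]
grip_width: 0.0364
clock: 10.02
tcp_pos: [0.5023, -0.0754, 0.3314]
orientation: [2.154, 2.165, 0.132]
contact_force: [-1.2, -0.5, -2.1]
grip_width: 0.0364
[-0.568  0.124  0.662  2.015 -0.112  0.911  0.153] [ 0.50228335 -0.07537738  0.33139837] [[-0.005  0.993  0.12 ]
 [ 1.     0.005  0.002]
 [ 0.001  0.12  -0.993]]
```

```bash
python3 -m handwheel '[[[0,0,0,0,-0.08,0,0.01],[0,0,0,0,-0.08,0,0.01],[0,0,0,0,-0.08,0,0.01],[0,0,0,0,-0.08,0,0.01],[0,0,0,0,0,0,0.01]]]'
python3 -c "
from h import *
o=r.get_obs();print(o['joints'].round(3),o['tcp_pos'],cv2.Rodrigues(o['orientation'])[0].round(3))"
```

```text
clock: 10.43
tcp_pos: [0.5013, -0.0758, 0.3307]
orientation: [1.975, 1.984, 0.442]
contact_force: [-0.6, -0.6, -2.2]
grip_width: 0.0365
[-0.603 -0.028  0.643  2.194 -0.008  0.532  0.054] [ 0.50134865 -0.0758459   0.33066947] [[-0.004  0.905  0.424]
 [ 1.     0.004  0.002]
 [ 0.     0.424 -0.905]]
```

```bash
python3 -m handwheel '[[[0,0,0,0,0.11,0,0.01],[0,0,0,0,0.11,0,0.01],[0,0,0,0,0.11,0,0.01],[0,0,0,0,0.108,0,0.01],[0,0,0,0,0,0.08,0.01],[0,0,0,0,0,0.12,0.01],[0,0,0,0,0,0.12,0.01],[0,0,0,0,0,0.12,0.01],[0,0,0,0,0,0.12,0.01],[0,0,0,0,0,0.12,0.01]]]'
python3 -c "
from h import *
o=r.get_obs();print(o['joints'].round(3),o['tcp_pos'],cv2.Rodrigues(o['orientation'])[0].round(3))"
```

```text
clock: 11.27
tcp_pos: [0.504, -0.0755, 0.332]
orientation: [-1.336, -2.84, -0.001]
contact_force: [-0.0, -0.4, -2.4]
grip_width: 0.0362
[-0.472  0.186  0.576  1.941 -0.119  1.05   0.847] [ 0.50400854 -0.07552284  0.33195692] [[-0.637  0.77  -0.002]
 [ 0.77   0.637  0.002]
 [ 0.003 -0.    -1.   ]]
```

```bash
python3 -m handwheel '[[[0.01,0.015,0,0,0,0.12,0.01],[0.01,0.015,0,0,0,0.12,0.01],[0.01,0.015,0,0,0,0.12,0.01],[0.008,0.02,0,0,0,0.12,0.01],[0,0,0,0,0,0.12,0.01],[0,0,0,0,0,0.12,0.01],[0,0,0,0,0,0.12,0.01],[0,0,0,0,0,0,0.01],[0,0,0,0,0,0,0.01]]]'
python3 -c "
from h import *
o=r.get_obs();print(o['joints'].round(3),o['tcp_pos'],cv2.Rodrigues(o['orientation'])[0].round(3))"
```

```text
clock: 12.02
tcp_pos: [0.5418, -0.011, 0.3318]
orientation: [-0.078, -3.138, -0.004]
contact_force: [-0.3, 0.1, -0.9]
grip_width: 0.0363
[-0.436  0.238  0.409  1.863 -0.11   1.064  1.538] [ 0.54175769 -0.01103152  0.33176604] [[-0.999  0.05  -0.002]
 [ 0.05   0.999  0.002]
 [ 0.002  0.002 -1.   ]]
```

```bash
python3 -m handwheel '[[[0,0,0,-0.06,0,0,0.01],[0,0,0,-0.1,0,0,0.01],[0,0,0,-0.1,0,0,0.01],[0,0,0,-0.1,0,0,0.01],[0,0,0,0,0,0,0.01],[0,0,0,0,0,0,0.01]]]'
python3 -c "
from h import *
o=r.get_obs();print(o['joints'].round(3),o['tcp_pos'],cv2.Rodrigues(o['orientation'])[0].round(3))"
```

```text
clock: 12.52
tcp_pos: [0.5414, -0.0101, 0.3314]
orientation: [0.072, 3.084, -0.554]
contact_force: [-0.3, -0.8, -1.4]
grip_width: 0.0362
[-0.63   0.268  0.451  1.874  0.261  1.109  1.208] [ 0.54143719 -0.01007022  0.33137825] [[-0.999  0.047 -0.001]
 [ 0.044  0.936 -0.348]
 [-0.015 -0.348 -0.937]]
```

Comfortable; finish the tilt and lower.

```bash
python3 -m handwheel '[[[0,0,0,-0.1,0,0,0.01],[0,0,0,-0.1,0,0,0.01],[0,0,0,-0.1,0,0,0.01],[0,0,0,-0.1,0,0,0.01],[0,0,0,-0.03,0,0,0.01],[0,0,-0.02,0,0,0,0.01],[0,0,-0.02,0,0,0,0.01],[0,0,-0.02,0,0,0,0.01],[0,0,0,0,0,0,0.01],[0,0,0,0,0,0,0.01]]]'
python3 - <<'E'
from h import *
for n in("scene","top"):
    im,D=r.grab_frame(n); cv2.imwrite(f"pics/{n}6.png",im[:,:,::-1])
    for m in r.masks_of("amber",n)[:2]:
        P=cloud(n,m["pixels"],D); print(n,m["p"],m["at"],m["pixels"].sum(),P.min(0),P.max(0),np.median(P,0))
    np.save(f"D_{n}6.npy",D); 
    if n=="scene": np.save("amask6.npy",r.masks_of("amber",n)[0]["pixels"])
o=r.get_obs();R=cv2.Rodrigues(o['orientation'])[0];t=o['tcp_pos']
print(o['joints'].round(3),t,R.round(3)); print("mid",t+.096*R[:,2],"bot",t+.153*R[:,2])
E
```

```text
clock: 13.35
tcp_pos: [0.5411, -0.0131, 0.2719]
orientation: [0.073, 2.886, -1.198]
contact_force: [0.4, 0.1, -2.0]
grip_width: 0.036
scene 0.74 [391.0, 201.9] 1360 [ 0.50886765 -0.13812938  0.16128546] [ 0.55704212 -0.03157793  0.25223801] [ 0.52169884 -0.09749068  0.20914039]
scene 0.59 [260.1, 172.3] 579 [ 0.47889329  0.23440396 -0.007238  ] [0.59766574 0.34932248 0.11508188] [0.49902473 0.25398872 0.07976348]
top 0.65 [400.8, 195.2] 470 [ 0.51641643 -0.13121448  0.18495118] [ 0.56890792 -0.04555145  0.25759195] [ 0.53869937 -0.09651205  0.22036709]
[-0.788  0.463  0.489  1.939  0.587  1.14   0.859] [ 0.541901   -0.01213017  0.27303606] [[-0.999  0.05   0.001]
 [ 0.035  0.706 -0.708]
 [-0.036 -0.707 -0.706]]
mid [ 0.54198503 -0.08008034  0.20522184] bot [ 0.54203492 -0.12042574  0.16495715]
```

View pics/scene6.png

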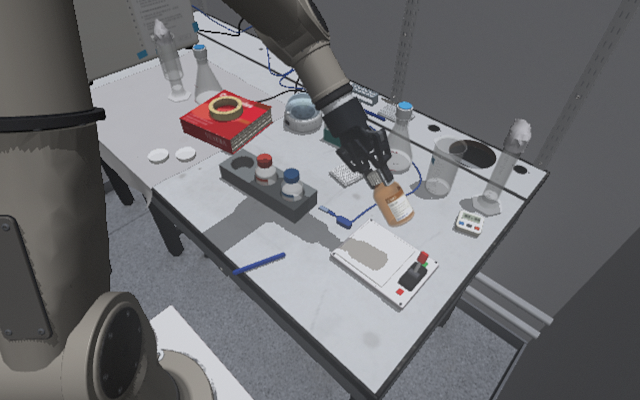

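View pics/top6.png

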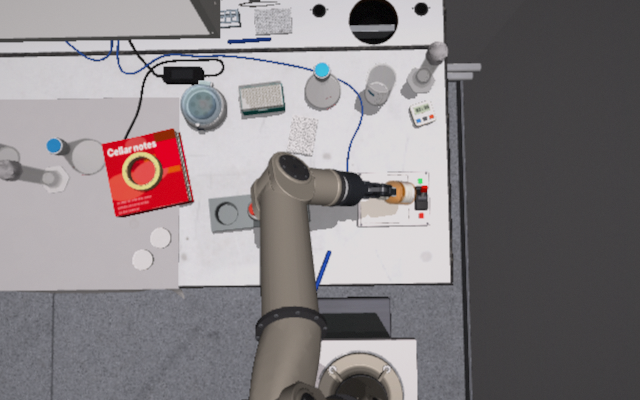

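```bash
cat > fit.py <<'E'
from h import *
from scipy.optimize import least_squares
def fit(n="scene"):
    im,D=r.grab_frame(n); m=r.masks_of("amber",n)[0]
    P=cloud(n,m["pixels"],D)
    o=r.get_obs();R=cv2.Rodrigues(o['orientation'])[0];t=o['tcp_pos']; a=R[:,2]
    s=(P-t)@a; rad=np.linalg.norm((P-t)-s[:,None]*a,axis=1)
    for lo in np.arange(.02,.18,.01):
        k=(s>=lo)&(s<lo+.01)
        if k.any(): print(n,round(lo,3),k.sum(),np.median(rad[k]).round(4))
    print("s pct",np.percentile(s,[1,5,95,99]), m["p"])
    q=P[(s>.085)&(s<.16)&(rad<.05)]
    def f(x):
        d=np.array([x[0],-1,x[1]]); d/=np.linalg.norm(d); c=np.array([x[2],-.08,x[3]])
        w=q-c; return np.linalg.norm(w-(w@d)[:,None]*d,axis=1)-.0285
    z=least_squares(f,[0,-1,.542,t[2]-.068],loss="soft_l1",f_scale=.002)
    d=np.array([z.x[0],-1,z.x[1]]);d/=np.linalg.norm(d);c=np.array([z.x[2],-.08,z.x[3]])
    print("axis",d,"tilt",np.degrees(np.arccos(-d[2])),"c",c,"res",abs(z.fun).mean())
    e=(P-c)@d; print("bottom along axis",np.percentile(e,[97,99,99.7]),"mid by bottom",c+(np.percentile(e,99)-.057)*d)
    print("tcp",t,"pred mid",t+.096*a)
if __name__=="__main__": fit("scene"); fit("top")
E
python3 fit.py
```

```text
scene 0.03 2 0.0224
scene 0.04 90 0.0195
scene 0.05 59 0.0203
scene 0.06 50 0.0186
scene 0.07 142 0.0232
scene 0.08 161 0.0277
scene 0.09 150 0.0282
scene 0.1 144 0.0282
scene 0.11 149 0.0281
scene 0.12 143 0.0283
scene 0.13 145 0.0283
scene 0.14 138 0.028
scene 0.15 27 0.0268
scene 0.16 1 0.2756
s pct [0.04047997 0.04649354 0.14747107 0.15320437] 0.78
axis [ 0.00689016 -0.7042854  -0.70988351] tilt 44.774561934240744 c [ 0.54000201 -0.08        0.20228362] res 0.0007772948548027786
bottom along axis [0.05154399 0.05646669 0.12238672] mid by bottom [ 0.53999834 -0.0796244   0.20266221]
tcp [ 0.54169105 -0.01195843  0.2726596 ] pred mid [ 0.54176658 -0.07993808  0.20487492]
top 0.02 4 0.0383
top 0.03 9 0.0146
top 0.04 13 0.0171
top 0.05 11 0.0166
top 0.06 36 0.0192
top 0.07 121 0.0244
top 0.08 79 0.0274
top 0.09 58 0.028
top 0.1 59 0.0279
top 0.11 47 0.0281
top 0.12 60 0.0276
top 0.13 57 0.0271
top 0.14 29 0.0267
s pct [0.01181565 0.04503584 0.1420398  0.22366495] 0.62
axis [ 0.01279823 -0.70011793 -0.71391252] tilt 44.44585277649907 c [ 0.54399097 -0.08        0.20391441] res 0.0009126191897371027
bottom along axis [0.0482468  0.12832253 0.18479666] mid by bottom [ 0.54490377 -0.12993418  0.15299636]
tcp [ 0.54153385 -0.01186817  0.27232456] pred mid [ 0.54158817 -0.07987747  0.20456961]
```

```bash
python3 -m handwheel '[[[0,0.002,-0.007,0,0,0,0.01],[0,0.002,-0.007,0,0,0,0.01],[0,0,-0.007,0,0,0,0.01],[0,0,0,0,0,0,0.01],[0,0,0,0,0,0,0.01],[0,0,0,0,0,0,0.01],[0,0,0,0,0,0,0.01],[0,0,0,0,0,0,0.01],[0,0,0,0,0,0,0.01],[0,0,0,0,0,0,0.01]]]'
python3 - <<'E'
from fit import *
fit("scene")
print(r.get_obs()["qvel"].round(4),r.get_obs()["grip_width"])
m=r.masks_of("toggle_tip","scene")
im,D=r.grab_frame("scene"); cv2.imwrite("pics/scene7.png",cv2.resize(im[120:320,220:460,::-1],None,fx=3,fy=3))
for k in m[:1]:
    P=cloud("scene",k["pixels"],D);print("toggle",k["p"],P[P[:,2]>.055].mean(0))
E
```

```text
clock: 14.63
tcp_pos: [0.5415, -0.008, 0.2511]
orientation: [0.069, 2.883, -1.198]
contact_force: [0.3, 0.0, -2.8]
grip_width: 0.0364
scene 0.04 71 0.0195
scene 0.05 53 0.0202
scene 0.06 53 0.0185
scene 0.07 128 0.0232
scene 0.08 158 0.0277
scene 0.09 144 0.0288
scene 0.1 137 0.0284
scene 0.11 144 0.0282
scene 0.12 144 0.0284
scene 0.13 137 0.0284
scene 0.14 134 0.0279
scene 0.15 26 0.0264
scene 0.16 2 0.2578
scene 0.17 5 0.2179
s pct [0.04064162 0.04967946 0.14964531 0.19195192] 0.94
axis [ 0.00518353 -0.70127398 -0.71287302] tilt 44.530844742211535 c [ 0.53950043 -0.08        0.17648233] res 0.0008003568412483749
bottom along axis [0.04923448 0.09040311 0.11194077] mid by bottom [ 0.53967357 -0.10342473  0.15267016]
tcp [ 0.54142723 -0.00795208  0.25101341] pred mid [ 0.5414435  -0.07599754  0.18329476]
[-0.0015  0.0017 -0.0011  0.0004 -0.0011  0.0011 -0.0009] 0.0360676121075564
toggle 0.49 [ 0.55503677 -0.17755155  0.07129963]
```

View pics/scene7.png

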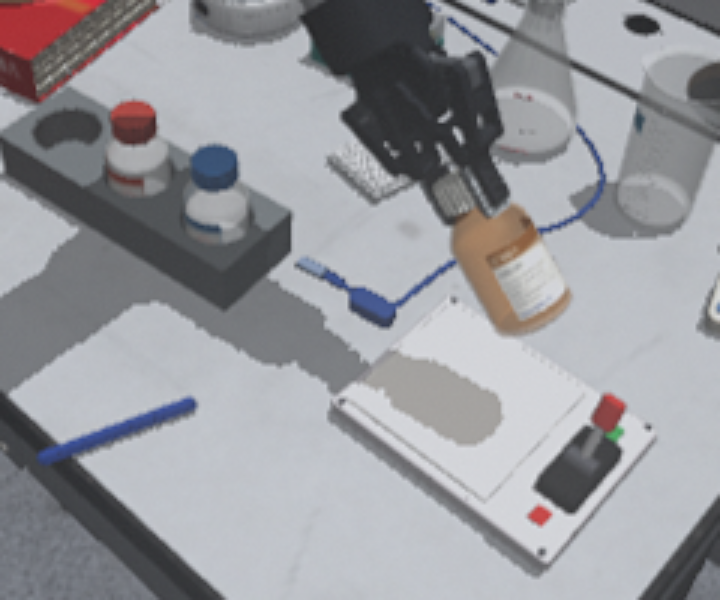

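The picture shows the bottle (around 510,265) held at a lean over the white face. The lever is at the green mark (608,412), and the red and blue caps are still in their wells.

```bash
python3 -c "
from bench import r
print(r.hand_in())"
```

```text
the job is handed in; nothing more can be done
None
```

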